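# Dial in the grinder and hold up the full coffee tin

## Robot

A 6-joint arm with a two-finger parallel gripper is mounted at the origin on the work surface. World frame = base frame: x ahead of the robot, y to its left, z up, the work surface at z = 0. Lengths are in mm, angles in rad, forces in N, time in s.
With the tool pointing down it reaches from about 275 to 750 mm from the base axis. Payload 10.2 kg.
Tool frame: the origin (TCP) lies at the very end of the fingers, on their centre line; the grasp point (between the pads) lies 19 mm behind it (ctrl.tcp_to_grasp is the distance from the TCP to the grasp point, in mm); z points along the fingers, y is the direction in which the jaws open and shut (so a half turn about z gives the same grasp; the last joint's range is limited). The gripper opens to 85 mm and grips with 20 to 120 N. Pads are 22 mm wide; open, the fingers measure 114 mm over their backs; the gripper's body (76 mm by 85 mm) begins 54 mm behind the grasp point. The pads swing forward as they close: fully open they stand 13 mm farther back than shut.
Start: joints at [-1.389, 0.313, 1.498, -0, 1.331, -0.223], TCP at [206.751, -482.582, 231.294] pointing down, gripper open.
Joint ranges: [-2.94, 2.94], [-0.97, 2.17], [0.19, 2.56], [-1.23, 4.37], [0.02, 3.11], [-2.88, 2.88]. Speed limits (rad/s): [2.39, 2.39, 3.01, 3.14, 3.14, 3.14].

## Interface

Orientations are given as a unit quaternion [w, x, y, z].
In Python, from rig import ctrl, cams, job gives the robot as it stands. The module is installed in compiled form; this text tells all that it offers.
- The arm moves only by the tool drive_tool, never from a script. Its arguments are lists of equal length, an entry for each row: "gripper": the opening, from 0 (shut) to 1 (fully open); "dp": the shift along the tool's x, y, z normalised to -1 to 1, where 1 is 0.2 m, a list of three; "twist": the turn about the tool's z normalised to -1 to 1, where 1 is 90 degrees. In form: {"gripper": [gripper, ...], "dp": [[tx, ty, tz], ...], "twist": [twist, ...]}. A call has 1 to 20 rows; each row is the pose to reach, as a shift and turn from the pose commanded when the call began, along the tool's axes at that moment; what a row does not reach only later rows make up. A row lasts 1/10 s, in which the tool goes at most 50 mm and 8.59 degrees, less where a joint would pass 70% of its speed; a pose out of reach is approached as far as the arm can. A call with a number of a shift or a turn outside -1 to 1 is refused whole. A call with a gripper value outside its range is refused whole. The fingers move at their own pace and stop on an object; "newtons" is the grip in N (left out, the last holds). Time passes only in rows, so rows that repeat a pose let the fingers close. It gives the time, the measured TCP pose, the force and the opening at its end, in the units of the state.
- ctrl.sense(): the state, without advancing time (a new reading comes with each control period).
- cams.capture(name): name is "scene" or "side" or "wrist"; returns a dict with "pixels" (384x512x3 uint8, red, green, blue), "camera_matrix" (3x3 intrinsics, pixels), "xyz" and "orientation" of the camera in the world; the wrist camera has in their place "hand_eye" (4x4, takes a point from camera to tool coordinates, whose origin is the TCP and whose axes are the flange's). Camera axes: x right, y down, z forward; pixel columns grow to the right and rows downward; lengths in mm; the calibration is good to about 2 mm. The wrist camera is an equidistant fisheye: a pixel r from the principal point sees the ray r / f radians off the axis. A picture is of the moment at which its call begins: read the wrist's pose just before it. There is no depth.
- job.finish_job(): hands the job in, once; it reports no verdict.
The state is a dict: "time_s": time; "joints": joint angles; "dq": joint speeds; "tau": joint torques, N m; "eef_pos": TCP position; "ee_rot": TCP orientation; "force": force on the tool from outside, world axes, zero at the start; "wrist_torque": the same for the moment, N m; "grip_width": opening from 0.0 (shut) to 1.0 (fully open).
Only numpy, scipy, OpenCV 4.12 (cv2) and the standard library are available. Lean on these libraries where they do the work, as an engineer would, in place of code of your own. Each camera call takes 0.05 s, during which the arm holds its last target.

## Task

Turn the collar on top of the coffee grinder until its pointer clicks in at number 4, and let go of it. Then heft the three closed coffee tins to find the one that is full, by far the heaviest; the two lighter ones stay or go back upright on the wooden board, and the bystanding tamper, cup and jug are left alone. Finish while holding the heaviest tin in the gripper, still and upright, with its underside at least 10 cm above the board and touching nothing else.

Things in the scene. Friction and masses are not known exactly. Their poses are not given: they have to be found in the camera images.
- grinder: White coffee grinder fixed to the counter, base 150 by 110 mm; origin: centre of its underside, on the collar's vertical axis. Its x points to the scale side. The flat black scale plate on top (120 mm across, top at 200 mm) bears marks and numbers 1 to 6, 30 degrees apart, clockwise from above: 1 is 75 degrees anticlockwise from its x, 4 (orange, the rest white) 15 degrees clockwise from it.
- collar_mid (a point): Point on the grind collar's vertical axis at a good height to grip, 27 mm above the scale plate. The collar is a knurled dark steel cylinder, 58 mm across, 42 mm high (201 to 243 mm above the counter), gripped from above across any diameter. This frame's x is the bearing of its red pointer line (on its top and at its foot).
- grind (a joint): Collar angle, rad: 0 at number 1, growing clockwise from above, 0.524 (30 degrees) a number; number 4 is 1.571, number 6, its stop, 2.618. It clicks in at each number, turns against about 0.1 N m, and if left between two numbers falls into the nearer. It starts between number 1 and just past 3.
- board: Oiled wooden board fixed to the counter, 140 mm (its x) by 400 mm (its y) by 15 mm thick, origin at the centre of its underside. The three tins stand in a row along its y, about 125 mm apart.
- tin_a_mid (a point): One of three identical closed tins (green, steel lid, blank label), 60 mm (its x) by 80 (its y) by 110 high, upright on the board; this point is its centre, 55 mm above its underside. Any one of the three is full and weighs 0.5 to 0.6 kg, the other two 0.18 to 0.25 kg: only lifting tells. Sides firm: 30 to 40 N of grip across the 60 mm holds it.
- tin_b_mid (a point): Another of the three identical tins, just like tin_a: its centre, 55 mm above its underside, z up.
- tin_c_mid (a point): Another of the three identical tins, just like tin_a: its centre, 55 mm above its underside, z up.
- tamper: Bystander: steel tamper with dark handle, 58 mm across and 87 mm high, standing loose beyond the grinder; origin at the centre of its underside.
- cup: Bystander: white cup, 68 mm across, 60 mm high, loose, beyond the board; origin at the centre of its underside.
- jug: Bystander: steel milk jug, 80 mm across, 85 mm high, handle at its y, loose, beyond the board; origin at the centre of its underside.

How it is judged:
By the outcome, as a careful person would: the job done as asked, in the order asked, and still so for the second after the job is handed in, while the arm keeps its last pose, push and grip.
It also fails if it takes over 64 s, if anything falls off the work surface, if the arm or the gripper's body presses on something with over 40 N, if the wrist force passes 120 N, or if a joint passes its speed limit or range.

## Working session

There is one attempt and no reset: what is moved stays moved. The work goes in short steps, Python scripts to look and compute and a tool call to move; the robot and the scene stay as the last step left them, time stands still between calls to the robot, and variables do not carry over. Pictures are saved under pics/ and viewed, and the job is handed in when it is done.

Besides the shell and the picture viewer there is one more tool, called after "Call:" as name([rows], argument=value, ...), one row to a line, values as JSON. drive_tool: Moves the arm, as the interface text tells. Scaled input: -1 to 1 covers 0.2 m each way for a shift and 90 degrees each way for a turn. Its arguments: {"type":"object","properties":{"gripper":{"type":"array","items":{"type":"number"}},"dp":{"type":"array","items":{"type":"array","items":{"type":"number"}}},"twist":{"type":"array","items":{"type":"number"}},"newtons":{"type":"number"}},"required":["gripper","dp","twist"]}

```bash
mkdir -p pics; cat > h.py <<'E'
import numpy as np, cv2
from scipy.spatial.transform import Rotation as R
from rig import ctrl,cams,job
def rot(q): return R.from_quat([q[1],q[2],q[3],q[0]]).as_matrix()
E
python3 - <<'E'
from h import *
s=ctrl.sense()
for k,v in s.items(): print(k,np.round(v,4))
import pickle
D={}
for n in ["scene","side","wrist"]:
    st=ctrl.sense(); c=cams.capture(n); D[n]=c
    if n=='wrist': c['st']=st
    cv2.imwrite(f'pics/{n}0.png',c['pixels'][:,:,::-1])
    print(n,{k:np.round(v,4).tolist() for k,v in c.items() if k not in('pixels','st')})
pickle.dump(D,open('d0.pkl','wb'))
E
```

```text
time_s 0.0
joints [-1.3894  0.3135  1.4985  0.      1.331  -0.2234]
dq [ 0.0004  0.      0.0002  0.0004 -0.0007  0.0012]
tau [-3.00000e-04 -4.12269e+01 -2.59743e+01 -2.00000e-04  4.20000e-03
  0.00000e+00]
eef_pos [ 206.7029 -482.3103  230.7096]
ee_rot [-7.000e-04  9.796e-01  2.010e-01  0.000e+00]
force [ 0.003  -0.0641 -0.1991]
wrist_torque [0.0568 0.0199 0.0025]
grip_width 0.9974
scene {'camera_matrix': [[376.5745, 0.0, 255.8462], [0.0, 376.5745, 192.2677], [0.0, 0.0, 1.0]], 'xyz': [1113.4744, 442.4017, 752.9081], 'orientation': [-0.1617, 0.3578, 0.8331, -0.3897]}
side {'camera_matrix': [[355.0937, 0.0, 256.4897], [0.0, 355.0937, 188.4547], [0.0, 0.0, 1.0]], 'xyz': [322.8395, -619.5269, 604.3945], 'orientation': [-0.4495, 0.8666, -0.189, 0.106]}
wrist {'camera_matrix': [[297.3186, 0.0, 255.1363], [0.0, 297.3186, 188.5873], [0.0, 0.0, 1.0]], 'hand_eye': [[0.0001, -0.9496, -0.3136, 79.6171], [1.0, 0.0001, 0.0001, -0.737], [-0.0001, -0.3136, 0.9496, -143.3357], [0.0, 0.0, 0.0, 1.0]]}
```

View pics/scene0.png

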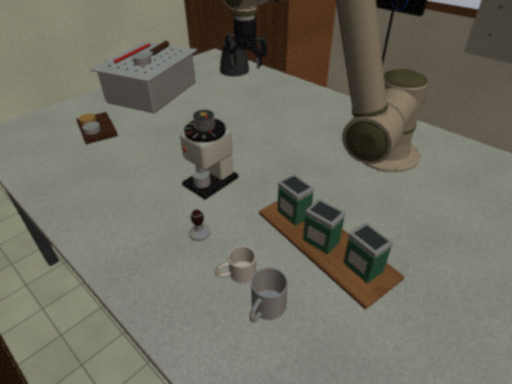

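View pics/side0.png

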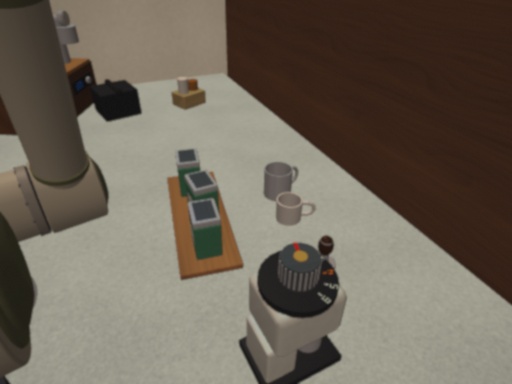

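View pics/wrist0.png

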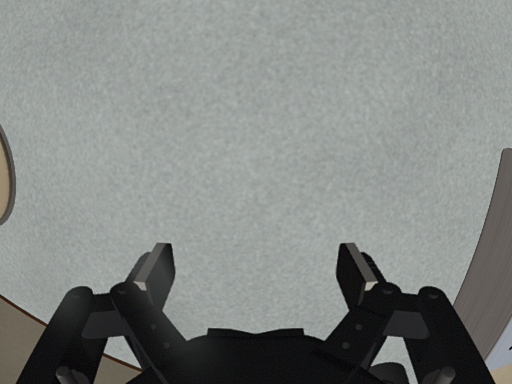

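The scene view shows the grinder at (205,150), tins at (295,200), (323,226) and (367,252), the tamper at (198,222), and the cup and jug at (240,265) and (268,293). The side view has the collar at (300,265). I'll crop in to measure.

```bash
python3 - <<'E'
from h import *
import pickle
D=pickle.load(open('d0.pkl','rb'))
def crop(n,x0,y0,x1,y1,f,o):
    im=D[n]['pixels'][y0:y1,x0:x1,::-1]
    im=cv2.resize(im,None,fx=f,fy=f,interpolation=cv2.INTER_CUBIC)
    for x in range((x0+9)//10*10,x1,10):
        cv2.putText(im,str(x),((x-x0)*f,8),0,.3,(0,0,255)); cv2.line(im,((x-x0)*f,10),((x-x0)*f,14),(0,0,255))
    for y in range((y0+9)//10*10,y1,10):
        cv2.putText(im,str(y),(0,(y-y0)*f),0,.3,(0,0,255))
    cv2.imwrite(o,im)
crop('side',235,230,350,384,4-0,'pics/c1.png')
crop('side',160,140,250,280,4,'pics/c2.png')
crop('scene',255,165,405,300,5,'pics/c3.png')
crop('scene',170,100,250,200,6,'pics/c4.png')
E
```

```text
(no output)
```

View pics/c1.png

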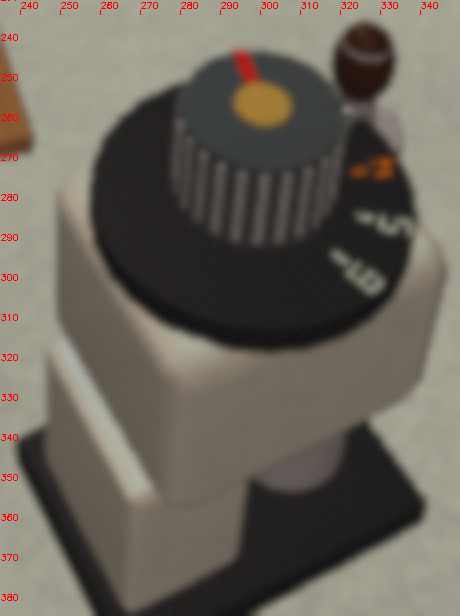

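View pics/c2.png

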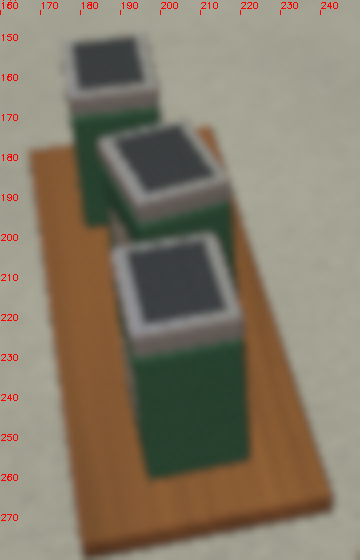

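View pics/c3.png

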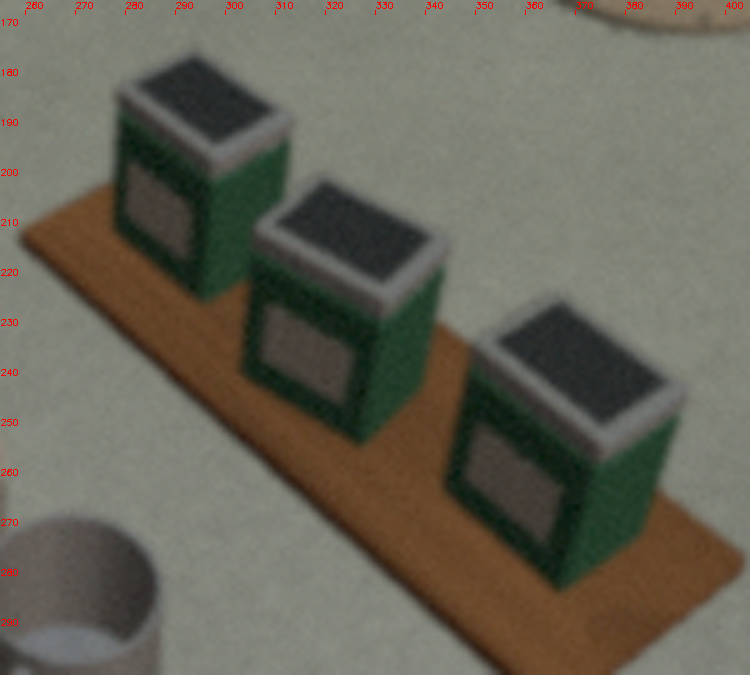

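View pics/c4.png

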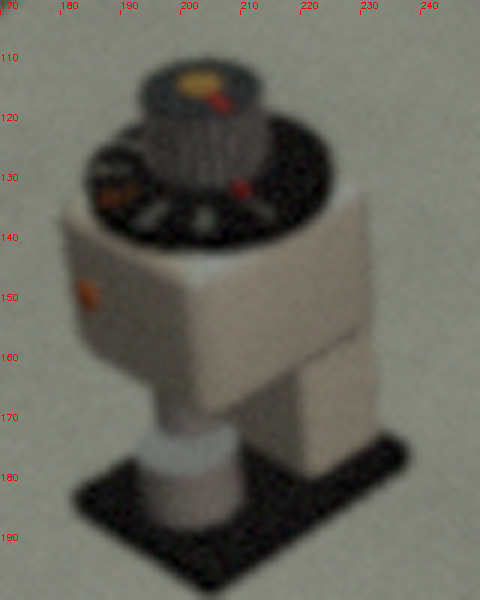

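```bash
cat >> h.py <<'E'
import pickle
D=pickle.load(open('d0.pkl','rb')) if __import__('os').path.exists('d0.pkl') else None
def ray(n,uv):
    c=D[n]; K=np.array(c['camera_matrix']); d=np.linalg.inv(K)@[uv[0],uv[1],1]
    return np.array(c['xyz']),rot(c['orientation'])@d
def onz(n,uv,z):
    o,d=ray(n,uv); return o+d*(z-o[2])/d[2]
def proj(n,p):
    c=D[n]; q=rot(c['orientation']).T@(np.array(p)-c['xyz']); q=np.array(c['camera_matrix'])@q; return q[:2]/q[2]
E
python3 - <<'E'
from h import *
np.set_printoptions(precision=1,suppress=True)
print('col',onz('side',(300.7,256),243),onz('scene',(203.5,114),243))
a=onz('side',(300.7,256),243)
def ang(v): return np.degrees(np.arctan2(v[1],v[0]))
b=onz('scene',(203.5,114),243); m=(a+b)/2
print('ptr',ang(onz('side',(295,243.3),243)-a),ang(onz('scene',(206.8,117.3),243)-b),ang(onz('scene',(210.2,131.5),203)-m))
for n,uv in [('scene',(189.7,132.7)),('side',(328,271.8)),('side',(331.5,286)),('side',(324.5,298))]:
    p=onz(n,uv,200);print('num',ang(p-m), np.linalg.norm((p-m)[:2]))
for n,uv in [('scene',(195,135.5)),('scene',(204,136)),('scene',(214,134.5))]:
    p=onz(n,uv,200);print('num321',ang(p-m), np.linalg.norm((p-m)[:2]))
T=[[(195,52),(293,122),(213,165),(115,95)],[(322,177),(450,245),(383,305),(252,230)],[(560,292),(685,392),(605,450),(470,345)]]
for t in T:
    P=np.array([onz('scene',(u/5+255,v/5+165),125) for u,v in t])
    print('tin',P.mean(0)); 
    for i in range(4):
        d=P[(i+1)%4]-P[i]; print('  ',np.linalg.norm(d),ang(d),P[i])
S=[[(60,38),(145,35),(160,95),(72,105)],[(98,140),(187,122),(232,182),(140,212)],[(112,247),(218,233),(243,322),(130,342)]]
for t in S:
    P=np.array([onz('side',(u/4+160,v/4+140),125) for u,v in t])
    print('tinS',P.mean(0)); 
    for i in range(4):
        d=P[(i+1)%4]-P[i]; print('  ',np.linalg.norm(d),ang(d))
# board
for n,uv in [('scene',(22/5+255,240/5+165)),('scene',(745/5+255,560/5+165)),('side',(30/4+160,150/4+140)),('side',(85/4+160,545/4+140)),('side',(332/4+160,495/4+140)),('side',(212/4+160,127/4+140))]: print('board',onz(n,uv,15))
print('tamper',onz('scene',(199,233),0),'cup',onz('scene',(242,275),5),'jug',onz('scene',(270,305),5))
E
```

```text
col [ 532.6 -328.2  243. ] [ 533.8 -322.5  243. ]
ptr 77.74495798861123 74.1758619111407 76.72144237965414
num -7.782657283602353 49.20237787873668
num -16.005130807269317 46.732049851252256
num -47.34793216445019 50.57957465933381
num -75.21379195485915 52.26475371972441
num321 18.39165476454588 50.660639452152814
num321 48.10364650649444 48.932159898536675
num321 80.5476206604448 51.56086274397022
tin [490.1 -17.7 125. ]
   76.18455427572744 81.27824432641395 [456.  -51.4 125. ]
   55.86399130802628 -9.111544059435664 [467.6  24.  125. ]
   74.17511069487858 -96.73242537806574 [522.7  15.1 125. ]
   58.4615426749723 172.9191892824977 [514.  -58.6 125. ]
tin [519.2  97.9 125. ]
   74.7588671191506 91.45445907879466 [492.4  60.9 125. ]
   55.76497364358803 0.0714877889120776 [490.5 135.6 125. ]
   76.26894556652191 -89.11383346737477 [546.3 135.7 125. ]
   55.06617937106138 178.48542792735006 [547.5  59.5 125. ]
tin [518.9 222.8 125. ]
   75.38394652740276 76.85715582151728 [482.4 191.2 125. ]
   54.60931667345585 -9.019978889752739 [499.5 264.6 125. ]
   77.71881131470212 -99.714388
[... 178 characters left out ...]
.45196617667081
   56.384613836014154 169.040516833608
   91.68018620639495 80.34092701853554
tinS [509.6  82.4 125. ]
   56.96866974430467 -2.193855234557557
   74.5908960939653 -87.64496262607253
   59.19324016430416 -172.88848770464057
   84.04622384257286 90.85497350185766
tinS [479.4 -32.6 125. ]
   59.25475949552404 -11.218103059448948
   79.96121899788474 -100.18397162455108
   58.67284352997492 171.50236510774806
   82.75942553153439 80.22981302207872
board [544.7 -98.1  15. ]
board [470.2 307.   15. ]
board [465.8 300.6  15. ]
board [401.7 -90.7  15. ]
board [ 535.7 -112.    15. ]
board [601.4 276.1  15. ]
tamper [ 705.5 -175.3    0. ] cup [726.9  15.4   5. ] jug [742.2 121.5   5. ]
```

```bash
cat >> h.py <<'E'
np.set_printoptions(precision=3,suppress=True)
def dp(target,s=None):
    s=s or ctrl.sense(); r=rot(s['ee_rot']); return r.T@(np.array(target)-s['eef_pos'])/200
def yaw(s): 
    x=rot(s['ee_rot'])[:,0]; return np.degrees(np.arctan2(x[1],x[0]))
def wray(c,s,uv):
    K=np.array(c['camera_matrix']); v=np.array([(uv[0]-K[0,2]),(uv[1]-K[1,2])]); r=np.hypot(*v); th=r/K[0,0]
    d=np.array([*(v/max(r,1e-9)*np.sin(th)),np.cos(th)]); H=np.array(c['hand_eye']); Rt=rot(s['ee_rot'])
    return Rt@H[:3,3]+s['eef_pos'], Rt@H[:3,:3]@d
def wz(c,s,uv,z):
    o,d=wray(c,s,uv); return o+d*(z-o[2])/d[2]
def wproj(c,s,p):
    Rt=rot(s['ee_rot']); q=Rt.T@(np.array(p)-s['eef_pos']); H=np.array(c['hand_eye']); q=H[:3,:3].T@(q-H[:3,3])
    K=np.array(c['camera_matrix']); r=np.hypot(q[0],q[1]); th=np.arctan2(r,q[2])
    return np.array([K[0,2],K[1,2]])+q[:2]/r*th*K[0,0]
def snap(tag):
    s=ctrl.sense(); c=cams.capture('wrist'); pickle.dump((s,c),open(f'{tag}.pkl','wb')); cv2.imwrite(f'pics/{tag}.png',c['pixels'][:,:,::-1]); return s,c
def crop(im,x0,y0,x1,y1,f,o):
    im=cv2.resize(im[y0:y1,x0:x1,::-1],None,fx=f,fy=f,interpolation=cv2.INTER_CUBIC)
    for x in range((x0+19)//20*20,x1,20): cv2.putText(im,str(x),((x-x0)*f,8),0,.3,(0,0,255)); cv2.line(im,((x-x0)*f,10),((x-x0)*f,14),(0,0,255))
    for y in range((y0+19)//20*20,y1,20): cv2.putText(im,str(y),(0,(y-y0)*f),0,.3,(0,0,255))
    cv2.imwrite(o,im)
E
python3 -c "
from h import *
print(dp([533,-325,320]), yaw(ctrl.sense()))"
```

```text
[ 1.81  -0.081 -0.445] 23.19364821689477
```

Call:
drive_tool([
  [0.1,0,-0.25],
  [0.3,0,-0.45],
  [0.55,-0.02,-0.45],
  [0.8,-0.04,-0.45],
  [1,-0.04,-0.45],
], gripper=[1,1,1,1,1], twist=[0,0,0,0,0])

```text
time_s: 0.65
eef_pos: [389.0, -395.1, 321.7]
ee_rot: [0.0, 0.98, 0.201, 0.0]
force: [-0.2, -1.7, -0.3]
grip_width: 1.0
```

Call:
drive_tool([
  [0.25,-0.02,0],
  [0.5,-0.04,0],
  [0.7,-0.04,0],
  [0.81,-0.04,0],
  [0.81,-0.04,0],
  [0.81,-0.04,0],
], gripper=[1,1,1,1,1,1], twist=[0,0,0,0,0,0])

```text
time_s: 1.25
eef_pos: [532.9, -325.3, 320.8]
ee_rot: [-0.0, 0.98, 0.201, -0.0]
force: [-0.3, 0.0, -0.6]
grip_width: 1.001
```

```bash
python3 -c "
from h import *
s,c=snap('w1'); print(s['time_s'],s['eef_pos'],yaw(s),s['joints'],s['force'])
print(wproj(c,s,[533,-325,243]))"
```

```text
1.25 [ 532.946 -325.35   320.804] 23.217989109637887 [-0.735  0.51   0.983 -0.     1.649  0.43 ] [-0.278  0.028 -0.561]
[255.723 196.206]
```

View pics/w1.png

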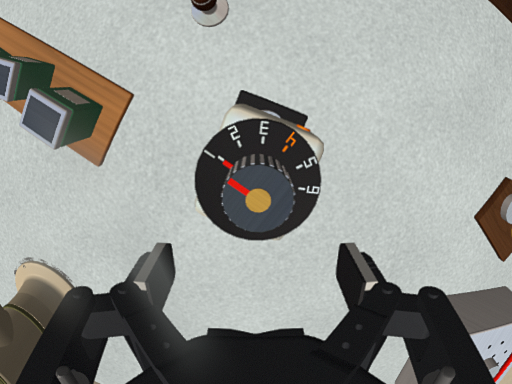

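The wrist view shows the collar centre at about (258,200). The red pointer is near number 1, with the orange 4 at (290,142).

```bash
python3 - <<'E'
from h import *
s,c=pickle.load(open('w1.pkl','rb'))
m=wz(c,s,(258,200.5),243); print(m)
ang=lambda v: np.degrees(np.arctan2(v[1],v[0]))
print('ptr',ang(wz(c,s,(229,181.5),243)-m), ang(wz(c,s,(224,162),203)-m))
for k,uv in enumerate([(208,155),(233,134),(263,130),(290,142),(308,163),(313,189)]): 
    p=wz(c,s,uv,200);print(k+1,ang(p-m),np.linalg.norm((p-m)[:2]))
crop(c['pixels'],185,85,330,245,4,'pics/w1c.png')
print(dp([*m[:2],208],s))
E
```

```text
[ 530.383 -328.094  243.   ]
ptr 78.35129412300415 77.32791946502904
1 81.50141589060159 53.30736557747957
2 48.34089643027491 51.99831856662339
3 17.928133095198707 50.83517843521009
4 -12.854120676989183 49.396367445531965
5 -42.864722059862444 50.757153957524615
6 -71.85344947569108 52.756533441501794
[-0.017  0.008  0.564]
```

View pics/w1c.png

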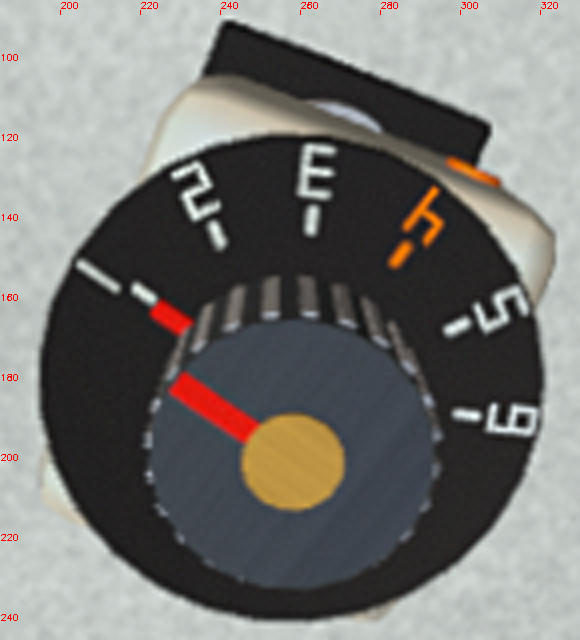

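Call:
drive_tool([
  [-0.015,0.01,0.2],
  [-0.015,0.01,0.4],
  [-0.015,0.01,0.55],
  [-0.015,0.01,0.56],
  [-0.015,0.01,0.56],
  [-0.015,0.01,0.56],
  [-0.015,0.01,0.56],
  [-0.015,0.01,0.56],
], gripper=[1,1,1,1,0,0,0,0], twist=[0,0,0,0,0,0,0,0], newtons=40)

```text
time_s: 2.1
eef_pos: [531.2, -328.5, 212.1]
ee_rot: [0.001, 0.98, 0.201, 0.001]
force: [-5.1, 4.2, 6.2]
grip_width: 0.662
```

```bash
python3 -c "
from h import *
s=ctrl.sense(); print(s['time_s'],s['eef_pos'],yaw(s),s['force'],s['wrist_torque'],s['grip_width'])"
```

```text
2.1 [ 531.189 -328.47   212.097] 23.185339374202474 [-5.057  4.152  6.183] [ 0.53   0.761 -0.054] 0.6615344426948255
```

Call:
drive_tool([
  [0,0,0],
  [0,0,0],
  [0,0,0],
  [0,0,0],
  [0,0,0],
  [0,0,0],
  [0,0,0],
  [0,0,0],
  [0,0,0],
  [0,0,0],
  [0,0,0],
  [0,0,0],
  [0,0,0],
  [0,0,0],
  [0,0,0],
  [0,0,0],
], gripper=[0,0,0,0,0,0,0,0,0,0,0,0,0,0,0,0], twist=[0.07,0.14,0.21,0.28,0.35,0.42,0.49,0.56,0.63,0.7,0.77,0.84,0.91,0.98,1,1])

```text
time_s: 3.7
eef_pos: [531.7, -327.0, 212.1]
ee_rot: [-0.001, 0.835, -0.55, 0.001]
force: [-1.4, 10.6, 7.0]
grip_width: 0.667
```

```bash
python3 -c "
from h import *
s,c=snap('w2'); print(s['time_s'],s['eef_pos'],yaw(s),s['force'],s['wrist_torque'],s['grip_width'])"
```

```text
3.7 [ 531.713 -326.968  212.131] -66.80022621103986 [-1.4   10.636  7.023] [ 1.553  0.552 -0.006] 0.6674679789352178
```

View pics/w2.png

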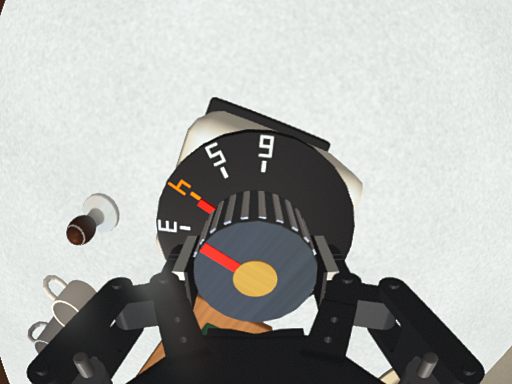

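Pointer foot (207,205) lines up with the orange 4. Now I'll release and rise.

Call:
drive_tool([
  [0,0,0],
  [0,0,0],
  [0,0,0],
  [0,0,0],
  [0,0,0],
  [0,0,-0.1],
  [0,0,-0.3],
  [0,0,-0.5],
  [0,0,-0.5],
], gripper=[1,1,1,1,1,1,1,1,1], twist=[0,0,0,0,0,0,0,0,0])

```text
time_s: 4.65
eef_pos: [532.1, -329.2, 315.3]
ee_rot: [0.001, 0.835, -0.551, 0.005]
force: [0.3, 0.6, 0.2]
grip_width: 1.0
```

```bash
python3 -c "
from h import *
s,c=snap('w3'); print(s['time_s'],s['eef_pos'],yaw(s),s['force'],s['wrist_torque'],s['grip_width'])
print(dp([487,-22,280],s))
m=wz(c,s,(256,201),243);print(m)"
```

```text
4.65 [ 532.132 -329.173  315.307] -66.80694547700364 [0.253 0.593 0.151] [ 0.05   0.029 -0.003] 1.000247620481305
[-1.502 -0.397  0.164]
[ 530.585 -328.961  243.   ]
```

View pics/w3.png

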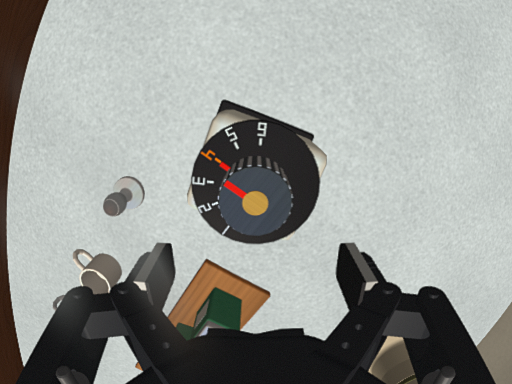

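The collar is released and the pointer sits in line with the orange 4: foot at (225,167), mark at (215,159). Moving to the first tin.

Call:
drive_tool([
  [-0.1,0,0],
  [-0.2,-0.05,0],
  [-0.3,-0.1,0],
  [-0.4,-0.1,0],
  [-0.5,-0.15,0],
  [-0.6,-0.2,0],
  [-0.7,-0.25,0],
  [-0.8,-0.25,0],
  [-0.9,-0.25,0],
  [-1,-0.25,0],
  [-1,-0.25,0],
  [-1,-0.25,0],
], gripper=[1,1,1,1,1,1,1,1,1,1,1,1], twist=[-0.09,-0.18,-0.27,-0.36,-0.45,-0.54,-0.63,-0.72,-0.81,-0.9,-0.99,-1])

```text
time_s: 5.9
eef_pos: [498.1, -124.4, 308.4]
ee_rot: [-0.0, 0.979, 0.202, -0.001]
force: [0.1, 0.9, 0.4]
grip_width: 1.0
```

```bash
python3 -c "
from h import *
s=ctrl.sense(); print(s['time_s'],s['eef_pos'],yaw(s),s['force'])
print(dp([487,-22,260],s), (yaw(s)-81)/90)"
```

```text
5.9 [ 498.064 -124.358  308.361] 23.33081324655957 [0.093 0.938 0.414]
[ 0.152 -0.492  0.242] -0.6407687417048936
```

Call:
drive_tool([
  [0.05,-0.1,0],
  [0.1,-0.2,0],
  [0.15,-0.3,0],
  [0.15,-0.4,0.1],
  [0.15,-0.5,0.2],
  [0.15,-0.5,0.24],
  [0.15,-0.5,0.24],
  [0.15,-0.5,0.24],
  [0.15,-0.5,0.24],
], gripper=[1,1,1,1,1,1,1,1,1], twist=[-0.08,-0.17,-0.26,-0.35,-0.44,-0.53,-0.62,-0.64,-0.64])

```text
time_s: 6.8
eef_pos: [486.5, -21.3, 260.5]
ee_rot: [-0.001, 0.763, 0.647, -0.0]
force: [0.3, 0.3, 0.4]
grip_width: 1.0
```

```bash
python3 -c "
from h import *
s,c=snap('w4'); print(s['time_s'],s['eef_pos'],yaw(s),s['force'],s['joints'])
cv2.imwrite('pics/w4b.png',cv2.resize(c['pixels'][:,:,::-1],(768,576)))"
```

```text
6.8 [486.485 -21.284 260.498] 80.60958977930254 [0.292 0.281 0.403] [-0.285  0.208  1.557 -0.     1.378 -0.121]
```

View pics/w4b.png

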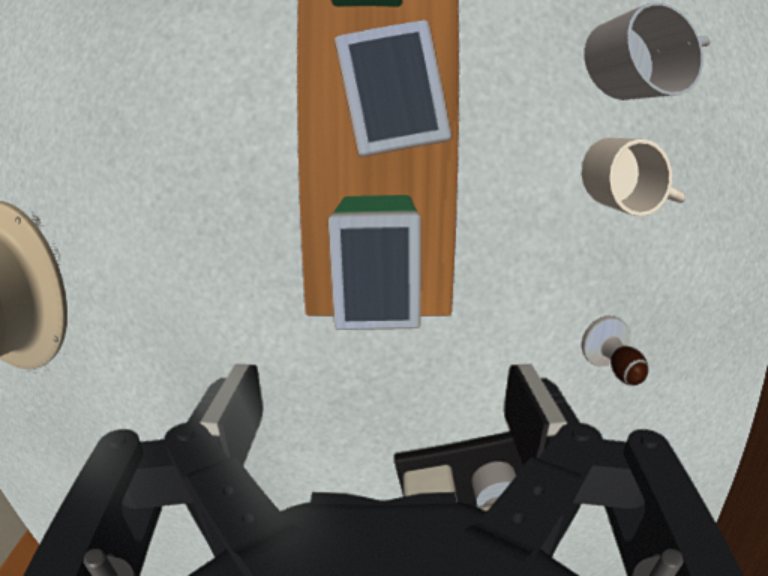

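The wrist view shows tin 1's lid centred at about (376,270) and tin 2's at (393,87), both in the 1.5x picture.

```bash
cat >> h.py <<'E'
def lid(c,s,pts,k=1.5,z=125):
    P=np.array([wz(c,s,(u/k,v/k),z) for u,v in pts]); ctr=P.mean(0)
    r=cv2.minAreaRect(P[:,:2].astype(np.float32))
    L=[np.linalg.norm(P[i]-P[(i+1)%4]) for i in range(4)]
    # y axis of tin: from bottom edge mid to top edge mid
    y=(P[0]+P[1]-P[2]-P[3]); print('ctr',ctr,'L',np.round(L,1),'ydir',np.degrees(np.arctan2(y[1],y[0])))
    return ctr
E
python3 -c "
from h import *
s,c=pickle.load(open('w4.pkl','rb'))
a=lid(c,s,[(331,214),(418,212),(420,327),(334,329)])
lid(c,s,[(335,37),(428,20),(451,138),(361,155)])
print(dp([*a[:2],71],s))
"
```

```text
ctr [479.888 -24.701 125.   ] L [55.1 79.1 59.  79.4] ydir 81.53621994786766
ctr [510.695  91.396 125.   ] L [58.1 76.9 56.8 77.1] ydir 91.95380732582744
[-0.022 -0.028  0.948]
```

Call:
drive_tool([
  [-0.02,-0.028,0.2],
  [-0.02,-0.028,0.4],
  [-0.02,-0.028,0.55],
  [-0.02,-0.028,0.7],
  [-0.02,-0.028,0.85],
  [-0.02,-0.028,0.94],
  [-0.02,-0.028,0.945],
  [-0.02,-0.028,0.945],
  [-0.02,-0.028,0.945],
  [-0.02,-0.028,0.945],
  [-0.02,-0.028,0.945],
  [-0.02,-0.028,0.945],
], gripper=[1,1,1,1,1,1,1,0,0,0,0,0], twist=[0,0,0,0,0,0,0,0,0,0,0,0], newtons=38)

```text
time_s: 8.05
eef_pos: [481.0, -24.3, 73.5]
ee_rot: [0.001, 0.762, 0.648, 0.001]
force: [-2.2, 0.6, 6.7]
grip_width: 0.7
```

```bash
python3 -c "
from h import *
s,c=snap('w5'); print(s['time_s'],s['eef_pos'],yaw(s),s['force'],s['wrist_torque'],s['grip_width'])"
```

```text
8.05 [480.981 -24.333  73.486] 80.77446697221555 [-2.232  0.574  6.651] [-0.064  0.235 -0.102] 0.699808346741141
```

View pics/w5.png

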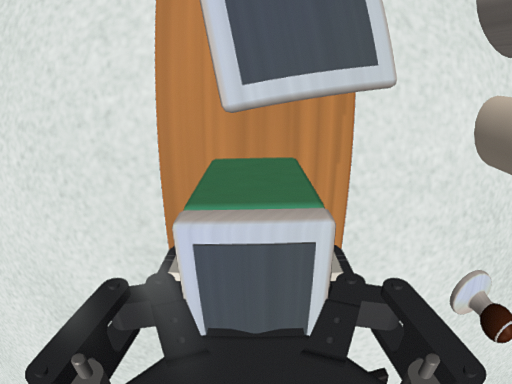

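Tin 1 is gripped at 59.5 mm, squarely between the pads. Now a gentle lift.

Call:
drive_tool([
  [0,0,-0.05],
  [0,0,-0.1],
  [0,0,-0.15],
  [0,0,-0.2],
  [0,0,-0.25],
  [0,0,-0.25],
  [0,0,-0.25],
  [0,0,-0.25],
  [0,0,-0.25],
  [0,0,-0.25],
], gripper=[0,0,0,0,0,0,0,0,0,0], twist=[0,0,0,0,0,0,0,0,0,0])

```text
time_s: 9.1
eef_pos: [480.3, -24.1, 122.0]
ee_rot: [-0.0, 0.762, 0.648, -0.0]
force: [0.7, -0.5, -4.2]
grip_width: 0.698
```

```bash
python3 -c "
from h import *
s,c=snap('w6'); print(s['time_s'],s['eef_pos'],yaw(s),s['force'],s['wrist_torque'],s['grip_width'],s['tau'])"
```

```text
9.1 [480.307 -24.096 121.994] 80.7909973599396 [ 0.711 -0.472 -4.181] [ 0.022 -0.005  0.007] 0.6983126466244547 [  0.003 -41.011 -23.773  -0.01    0.003   0.   ]
```

View pics/w6.png

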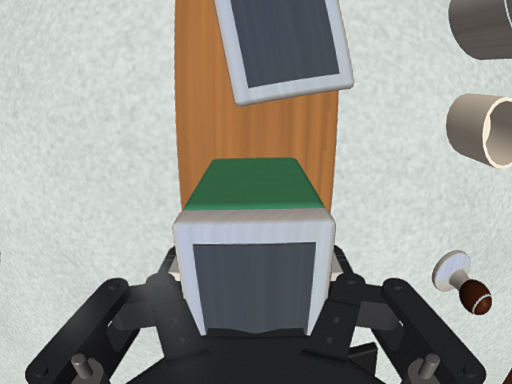

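The reading is −4.2 N, which fits neither class, so I'll take more readings at rest.

Call:
drive_tool([
  [0,0,0],
  [0,0,0],
  [0,0,0],
  [0,0,0],
  [0,0,0],
], gripper=[0,0,0,0,0], twist=[0,0,0,0,0])

```text
time_s: 9.65
eef_pos: [480.5, -24.1, 122.3]
ee_rot: [0.0, 0.762, 0.648, 0.0]
force: [0.2, 0.4, -5.5]
grip_width: 0.701
```

```bash
python3 -c "
from h import *
for i in range(12):
    cams.capture('side'); s=ctrl.sense(); print(s['time_s'],s['force'],s['tau'][1:3],s['eef_pos'][2])"
```

```text
9.7 [ 0.153  0.053 -5.447] [-40.999 -23.811] 122.30037867261602
9.75 [ 0.639  0.412 -4.664] [-41.001 -23.811] 122.30966099385223
9.8 [ 0.012 -0.391 -5.086] [-41.002 -23.811] 122.29080237908916
9.85 [ 0.328 -0.162 -4.91 ] [-41.003 -23.812] 122.30541337166875
9.9 [-0.423 -0.323 -4.965] [-41.004 -23.811] 122.29899472043329
9.95 [ 0.174 -0.191 -5.295] [-41.003 -23.811] 122.30097545509413
10.0 [-0.281  0.211 -5.659] [-41.004 -23.811] 122.29817731023132
10.05 [-0.277 -0.304 -4.965] [-41.004 -23.811] 122.30882853918756
10.1 [ 0.127  0.226 -5.668] [-41.003 -23.812] 122.28587504685339
10.15 [ 0.215  0.409 -5.296] [-41.004 -23.811] 122.31129440789765
10.2 [ 0.409  0.421 -4.691] [-41.005 -23.81 ] 122.28857513363
10.25 [ 0.004  0.306 -5.73 ] [-41.004 -23.811] 122.2977787256499
```

Twelve rest readings average about −5.2 N (0.53 kg). Free-air readings were within about 0.6 N of zero, and a light tin would pull at most 2.5 N, so this is the full tin. The other two can stay untouched. Lifting higher.

Call:
drive_tool([
  [0,0,-0.08],
  [0,0,-0.18],
  [0,0,-0.3],
  [0,0,-0.42],
  [0,0,-0.52],
  [0,0,-0.58],
  [0,0,-0.6],
  [0,0,-0.6],
  [0,0,-0.6],
  [0,0,-0.6],
  [0,0,-0.6],
  [0,0,-0.6],
], gripper=[0,0,0,0,0,0,0,0,0,0,0,0], twist=[0,0,0,0,0,0,0,0,0,0,0,0])

```text
time_s: 11.45
eef_pos: [480.4, -24.1, 242.0]
ee_rot: [-0.0, 0.762, 0.648, -0.0]
force: [0.3, -0.3, -5.3]
grip_width: 0.701
```

```bash
python3 -c "
from h import *
s,c=snap('w7'); print(s['time_s'],s['eef_pos'],yaw(s),s['ee_rot'],s['grip_width'],s['dq'])
a=cams.capture('scene')['pixels'];b=cams.capture('side')['pixels']
cv2.imwrite('pics/f1.png',a[:,:,::-1]);cv2.imwrite('pics/f2.png',b[:,:,::-1])
F=[]
for i in range(8): cams.capture('side'); F.append(ctrl.sense()['force'])
print(np.mean(F,0)); s=ctrl.sense(); print(s['eef_pos'],s['time_s'])
s6,c6=pickle.load(open('w6.pkl','rb'))
for n,i in(('w6',c6),('w7',c)): crop(i['pixels'],160,140,350,340,2,f'pics/{n}c.png')
cv2.imwrite('pics/cmp.png',np.hstack([cv2.imread('pics/w6c.png'),cv2.imread('pics/w7c.png')]))
"
```

```text
11.45 [480.354 -24.097 241.964] 80.79100067237047 [-0.     0.762  0.648 -0.   ] 0.701350195036529 [-0.001 -0.003 -0.001 -0.     0.002  0.   ]
[-0.292 -0.023 -5.056]
[480.426 -24.101 242.282] 12.0
```

View pics/f1.png

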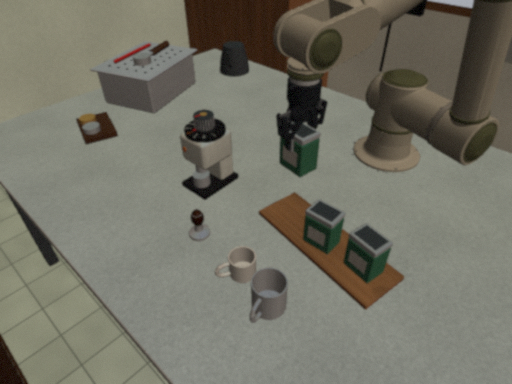

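View pics/f2.png

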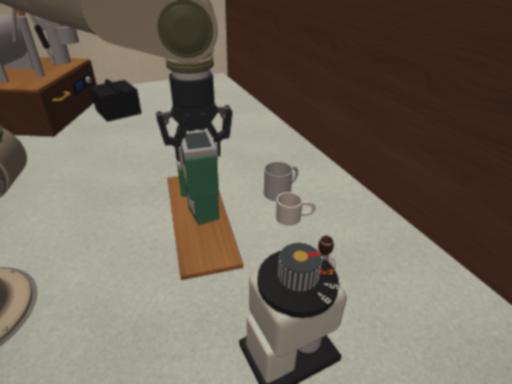

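View pics/cmp.png

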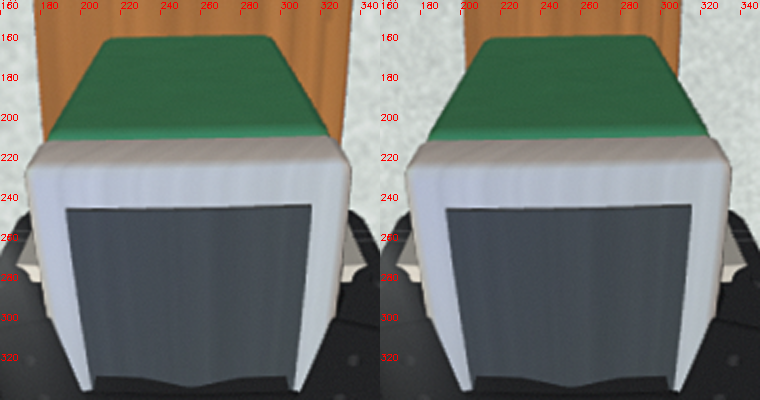

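The tin hasn't slipped and hangs free, with its underside at about z 184 mm. The other tins and the bystanders are where they were, and the pointer is at 4.

```bash
python3 -c "
from h import *
print(job.finish_job())"
```

```text
the job is handed in; nothing more can be done
None
```

The collar is at number 4 and released, and the arm is holding the full tin still and upright. I handed the job in at about 12 s.

- **Collar:** I gripped it from above and turned it 90° clockwise, from number 1 to number 4. After letting go, the wrist camera showed the pointer in line with the orange 4, and the side camera agreed later.
- **Finding the full tin:** I lifted only one tin, the one nearest the grinder. Its pull at rest averaged about 5.1–5.2 N (0.53 kg); a light tin would pull at most about 2.5 N. That settled it, so I never touched the other two. The first reading, taken while the arm was still settling, was an unclear 4.2 N, so I took more at rest.
- **Final hold:** The tin's underside is about 169 mm above the board, and it touches nothing but the gripper. Before and after pictures show no slip in the grip. The other two tins stand upright on the board, and the tamper, cup and jug are where they were.
- **Disagreement:** Positions from the two fixed cameras differed by up to about 15 mm, so I used the wrist camera for both grasps, and both closed at the expected width.

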